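# Line up height masters on the setting rail

### The job

Line up the four steel height masters for the measuring machine's probe check: stand one in each black ring of the aluminium rail, its foot inside the ring, in order of height, with the shortest next to the red stop and the tallest at the other end. Keep them upright throughout, set them down rather than dropping them, and leave the brass vee block, the reference ball and the yellow bracket where they are.

Things in the scene. Friction and masses are not known exactly. Their poses are not given: they have to be found in the camera images.
- master_50: Height master: upright steel cylinder 50 mm tall overall, loose, standing on the plate; stem 28 mm diameter above a round foot 40 mm diameter and 8 mm high; yellow band near its top and a yellow dot on its top face; under 0.75 kg. Origin at the centre of its underside, z up along its axis.
- master_70: Height master: upright steel cylinder 70 mm tall overall, loose, standing on the plate; stem 28 mm diameter above a round foot 40 mm diameter and 8 mm high; purple band near its top and a purple dot on its top face; under 0.75 kg. Origin at the centre of its underside, z up along its axis.
- master_90: Height master: upright steel cylinder 90 mm tall overall, loose, standing on the plate; stem 28 mm diameter above a round foot 40 mm diameter and 8 mm high; green band near its top and a green dot on its top face; under 0.75 kg. Origin at the centre of its underside, z up along its axis.
- master_110: Height master: upright steel cylinder 110 mm tall overall, loose, standing on the plate; stem 28 mm diameter above a round foot 40 mm diameter and 8 mm high; blue band near its top and a blue dot on its top face; under 0.75 kg. Origin at the centre of its underside, z up along its axis.
- rail: Setting rail: flat aluminium bar fixed to the plate, 90 mm (its x) by 380 mm (its y) by 10 mm high, with four black rings drawn on its flat top (inner diameter 60 mm, no step) centred on its length at y = -120, -40, +40 and +120 mm in its own frame. Origin at the centre of its underside, z up. Its place and yaw differ from start to start.
- red_stop: Red end stop: fixed bar 90 x 20 x 16 mm on top of the rail, across one end, at y = +175 or -175 mm in the rail's frame: which end differs from start to start (a like grey stop is at the other end). Origin at the centre of its underside. The nearest ring's centre is 55 mm from it, the others 135, 215 and 295 mm.
- vee_block: Bystander: loose brass vee block 50 x 70 x 42 mm off to the left of the work. Origin at the centre of its underside.
- ref_ball: Bystander: loose reference ball, white 25 mm ball on a thin steel post on a grey round base of 64 mm diameter, 75 mm high in all, off to the right. Origin at the centre of its underside.
- bracket: Bystander: loose yellow cast bracket 50 x 90 x 40 mm, behind the rail as seen from the robot. Origin at the centre of its underside.
Not all that is in view belongs to the job. What is shaped like the master_110 but pink is not meant. What is shaped like the master_70 but turquoise is not meant.

How it is judged:
By the outcome, as a careful person would: the job done as asked, in the order asked, and still so for the second after the job is handed in, with the robot touching nothing.
It also fails if it takes over 104 s, if anything falls off the work surface, if the arm or the gripper's body presses on something with over 40 N, if the wrist force passes 120 N, or if a joint passes its speed limit or range.

### The arm

A 6-joint arm with a two-finger parallel gripper is mounted at the origin on the work surface. World frame = base frame: x ahead of the robot, y to its left, z up, the work surface at z = 0. Lengths are in m, angles in rad, forces in N, time in s.
With the tool pointing down it reaches from about 0.3 to 0.775 m from the base axis. Payload 14.6 kg.
Tool frame: the origin (TCP) lies at the very end of the fingers, on their centre line; the grasp point (between the pads) lies 19 mm behind it; z points along the fingers, y is the line along which they close (so a half turn about z gives the same grasp; the last joint's range is limited). The gripper opens to 94 mm and grips with 3 to 60 N. Pads are 16 mm wide; open, the fingers measure 119 mm over their backs; the gripper's body (75 mm by 177 mm) begins 78 mm behind the grasp point.
Start: joints at [1.256, 0.3, 1.521, -0, 1.321, -0.067], TCP at [0.135, 0.533, 0.205] pointing down, gripper open.
Joint ranges: [-3.03, 3.03], [-0.79, 2.21], [0.23, 2.52], [-1.04, 4.18], [0, 3.07], [-2.55, 2.55]. Speed limits (rad/s): [2.22, 2.22, 2.57, 3.14, 3.14, 3.14].

### API

Orientations are given as [roll, pitch, yaw] about the fixed x, y, z axes, in that order (R = Rz(yaw) Ry(pitch) Rx(roll)).
In Python, from station import ctrl gives the robot as it stands.
- The arm moves only by the tool move_arm, never from a script. Its argument "increments" is a list of rows, each a list of 7 numbers: the opening, from 0 (shut) to 1 (fully open), then the shift along the tool's x, y, z in units of 50 mm (1.0 is 50 mm), then the turn, a rotation vector about the tool's x, y, z in rad. In form: [[claw, tx, ty, tz, rx, ry, rz], ...]. A call has 1 to 20 rows; each row shifts and turns the commanded pose from where the row before left it, along the tool's axes as they then stand; what a row does not reach is not made up. A row lasts 1/10 s, in which the tool goes at most 50 mm and 8.59 degrees, less where a joint would pass 70% of its speed; a pose out of reach is approached as far as the arm can. A call is refused whole if a number of a shift passes 1 or a number of a turn 0.15, either way. A call with a gripper value outside its range is refused whole. The fingers move at their own pace and stop on an object; "force" is the grip in N (left out, the last holds). Time passes only in rows, so rows that do not move let the fingers close. It gives the time, the measured TCP pose, the force, the opening and the grip force at its end, in the units of the state.
- ctrl.get_obs(): the state, without advancing time (a new reading comes with each control period).
- ctrl.camera(name): name is "scene" or "top"; returns a dict with "color" (480x640x3 uint8, blue, green, red), "K" (3x3 intrinsics, pixels), "distortion" ([k1, k2, p1, p2, k3] as OpenCV has them; the pictures are not rectified), "pose" (4x4, takes a point from camera to world coordinates). Camera axes: x right, y down, z forward; pixel columns grow to the right and rows downward; lengths in m; the calibration is good to about 2 mm. A picture is of the moment at which its call begins. There is no depth.
- ctrl.hand_in(): hands the job in; it is judged then, once.
Trained networks look in a picture, given as the dict that the camera call returned (one of the last four; its "shot" number tells which), for a name from the list of things; names that differ only in an ending like _2 or _b are one class to them, and where a whole thing is asked for, a point or a joint stands for the part that bears it (a point fixed in the world has none). Each returns a list of dicts, best first, with "conf" (0 to 1); they miss things now and then, are a little off and sometimes report something else, mostly with a low value. They report only what shows in the picture. A call takes as long as a camera call. They do not tell look-alikes from the thing itself.
- ctrl.cut_out(name, picture): "mask" (480x640 bool, what is visible of it) and "centre" ([row, column] in pixels, amid what is visible of it).
The state is a dict: "time_s": time; "qpos": joint angles; "joint_vel": joint speeds; "tau": joint torques, N m; "ee_pos": TCP position; "eef_rot": TCP orientation; "force": force on the tool from outside, world axes, zero at the start; "moment": the same for the moment, N m; "grip_width": finger opening in m; "grip_force": force on a finger pad.
Only numpy, scipy, OpenCV 4.12 (cv2) and the standard library are available. Lean on these libraries where they do the work, as an engineer would, in place of code of your own. Each camera call takes 0.05 s, during which the arm holds its last target. There are 200 camera calls.

## Working session

There is one attempt and no reset: what is moved stays moved. The work goes in short steps, Python scripts to look and compute and a tool call to move; the robot and the scene stay as the last step left them, time stands still between calls to the robot, and variables do not carry over. Pictures are saved under pics/ and viewed, at most 14 in all, crops included, and the job is handed in when it is done.

Besides the shell and the picture viewer there is one more tool, called after "Request:" by a JSON object that holds its "fn" and its "kwargs". move_arm: Moves the arm, as the interface text tells. Its arguments: {"type":"object","properties":{"increments":{"type":"array","items":{"type":"array","items":{"type":"number"}}},"force":{"type":"number"}},"required":["increments"]}

```bash
mkdir -p pics; ls; cat > look.py <<'E'
from station import ctrl
import cv2, numpy as np, pickle
E
python3 - <<'E'
from look import *
for n in ["scene","top"]:
    p=ctrl.camera(n); cv2.imwrite(f"pics/{n}0.png",p["color"]); pickle.dump(p,open(f"{n}0.pkl","wb"))
    print(n,p["K"].round(1).tolist(),p["pose"].round(3).tolist(),p["distortion"])
    for t in ["master_50","master_70","master_90","master_110","rail","red_stop","vee_block","ref_ball","bracket"]:
        print(t,[(round(float(d["conf"]),2),np.round(d["centre"]).tolist(),int(d["mask"].sum())) for d in ctrl.cut_out(t,p)])
print(ctrl.get_obs())
E
```

```text
pics
scene [[544.4, 0.0, 306.7], [0.0, 544.4, 235.9], [0.0, 0.0, 1.0]] [[-0.529, 0.706, -0.47, 1.119], [0.848, 0.448, -0.283, 0.312], [0.011, -0.548, -0.836, 1.006], [0.0, 0.0, 0.0, 1.0]] [0.0042837 0.        0.        0.        0.       ]
master_50 [(0.91, [235.0, 427.0], 558), (0.88, [210.0, 367.0], 406), (0.78, [254.0, 392.0], 589), (0.7, [180.0, 314.0], 474), (0.6, [164.0, 264.0], 308), (0.59, [178.0, 382.0], 391)]
master_70 [(0.91, [235.0, 427.0], 558), (0.88, [210.0, 367.0], 406), (0.78, [254.0, 392.0], 589), (0.7, [180.0, 314.0], 474), (0.6, [164.0, 264.0], 308), (0.59, [178.0, 382.0], 391)]
master_90 [(0.91, [235.0, 427.0], 558), (0.88, [210.0, 367.0], 406), (0.78, [254.0, 392.0], 589), (0.7, [180.0, 314.0], 474), (0.6, [164.0, 264.0], 308), (0.59, [178.0, 382.0], 391)]
master_110 [(0.91, [235.0, 427.0], 558), (0.88, [210.0, 367.0], 406), (0.78, [254.0, 392.0], 589), (0.7, [180.0, 314.0], 474), (0.6, [164.0, 264.0], 308), (0.59, [178.0, 382.0], 391)]
rail [(0.62, [253.0, 281.0], 5761)]
red_stop [(0.98, [289.0, 348.0], 383)]
vee_block [(0.7, [332.0, 484.0], 1169)]
ref_ball [(0
[... 1116 characters left out ...]
t [(0.62, [166.0, 301.0], 633)]
{'time_s': 1.0, 'qpos': array([ 1.25642487e+00,  2.99867242e-01,  1.52101235e+00, -9.24567727e-06,
        1.32071424e+00, -6.66090510e-02]), 'joint_vel': array([ 0.00130036, -0.0016152 , -0.00075645,  0.00133172,  0.00192407,
        0.0010032 ]), 'tau': array([-3.31814035e-04, -5.31684208e+01, -3.52909362e+01,  7.08381878e-02,
        2.14939343e-02, -4.67115251e-05]), 'ee_pos': array([0.13488372, 0.53318483, 0.20545833]), 'eef_rot': array([-3.14159089e+00,  8.86002479e-06,  2.89383254e+00]), 'force': array([-0.09953798,  0.5928585 ,  0.54309587]), 'moment': array([-0.00021368,  0.00033763,  0.00226162]), 'grip_force': 0.0, 'grip_width': 0.09382781493587931}
```

```bash
python3 - <<'E'
import pickle,cv2
a=pickle.load(open("scene0.pkl","rb"))["color"][130:370,120:520]
cv2.imwrite("pics/s_crop.png",cv2.resize(a,(800,480),interpolation=cv2.INTER_CUBIC))
a=pickle.load(open("top0.pkl","rb"))["color"][140:360,140:490]
cv2.imwrite("pics/t_crop.png",cv2.resize(a,(800,503),interpolation=cv2.INTER_CUBIC))
E
```

```text
(no output)
```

View pics/s_crop.png

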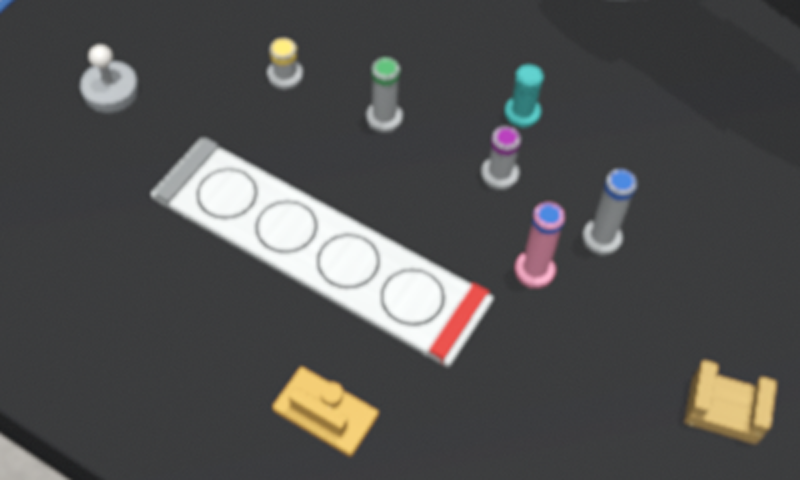

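View pics/t_crop.png

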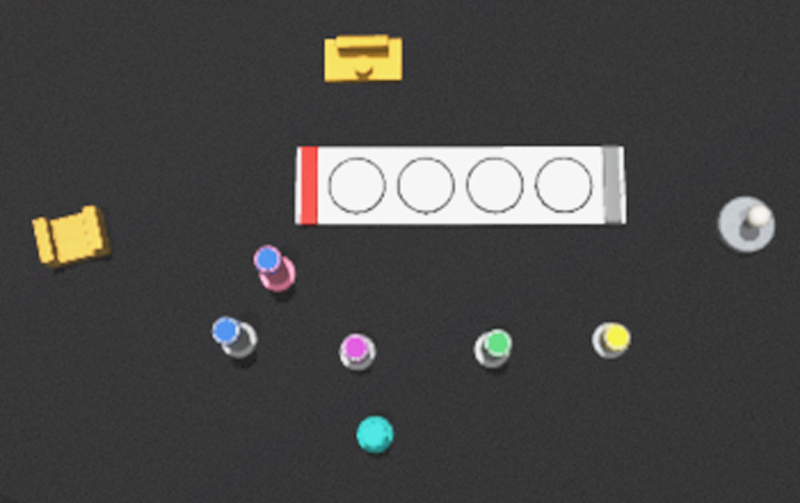

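Candidates for the 110 mm master are the steel cylinder at scene (427,235) / top (240,288) and the pink one at scene (392,254) / top (260,256). The steel stem with the blue top is the one meant.

Candidates for the 70 mm master are steel with a purple top at scene (367,207) / top (296,293) and turquoise at scene (382,178) / top (304,330). The steel one is meant. The red stop is at the left end of the rail in the top view (275,221). The enlarged crops confirm all of this.

```bash
cat >> look.py <<'E'
def ray(p,uv):
    x=cv2.undistortPoints(np.array([[uv]],float),p["K"],p["distortion"])[0,0]
    d=p["pose"][:3,:3]@[x[0],x[1],1]; return p["pose"][:3,3],d
def at(p,uv,z):
    o,d=ray(p,uv); return (o+d*(z-o[2])/d[2])[:2]
def blob(p,uv,r=9):   # the saturated dot near uv: subtract band by keeping bright part
    u,v=map(int,uv); a=p["color"][v-r:v+r+1,u-r:u+r+1]
    h=cv2.cvtColor(a,cv2.COLOR_BGR2HSV); hc=h[r,r].astype(int)
    dh=np.abs(h[...,0].astype(int)-hc[0]); dh=np.minimum(dh,180-dh)
    m=((dh<12)&(h[...,1]>100)&(h[...,2]>0.8*hc[2])).astype(np.uint8)
    n,l,s,c=cv2.connectedComponentsWithStats(m); k=l[r,r]
    return c[k]+[u-r,v-r], s[k].tolist()
def rings(p,box):
    x0,y0,x1,y1=box; g=cv2.resize(p["color"][y0:y1,x0:x1],None,fx=4,fy=4,interpolation=cv2.INTER_CUBIC).min(2)
    bw=cv2.adaptiveThreshold(g,255,cv2.ADAPTIVE_THRESH_MEAN_C,cv2.THRESH_BINARY,41,8)
    n,l,s,c=cv2.connectedComponentsWithStats(bw,connectivity=4)
    return [((c[i]-1.5)/4+[x0,y0],s[i].tolist()) for i in range(1,n) if 2500<s[i,4]<20000]
E
python3 - <<'E'
from look import *
S=pickle.load(open("scene0.pkl","rb"));T=pickle.load(open("top0.pkl","rb"))
sc=lambda x,y:(120+x/2,130+y/2); tc=lambda x,y:(140+x/2.286,140+y/2.286)
D={"50":(sc(284,47),tc(617,338),.05),"70":(sc(506,139),tc(356,348),.07),"90":(sc(386,69),tc(498,343),.09),"110":(sc(621,182),tc(225,330),.11),"pink":(sc(548,215),tc(267,259),.11),"turq":(sc(530,75),tc(374,430),.07)}
for n,(s,t,z) in D.items():
    for nm,p,uv in(("s",S,s),("t",T,t)):
        c,st=blob(p,uv); print(n,nm,c.round(1),st[2:],at(p,c,z).round(4))
for p,b in((S,(190,195,370,315)),(T,(265,200,418,242))):
    for c,st in rings(p,b): print(c.round(1),st[2:],at(p,c,.01).round(4))
for n,uv,z in(("vee",(167,241),.03),("bracket",(301,166),.03),("ball",(464,236),0.01)): print(n,at(T,uv,z).round(3))
E
```

```text
50 s [260.7 153. ] [9, 7, 50] [ 0.4435 -0.2242]
50 t [409.7 286.8] [9, 10, 63] [ 0.4441 -0.2227]
70 s [373.  197.9] [9, 8, 53] [0.4333 0.0641]
70 t [295.1 291.5] [9, 8, 55] [0.4341 0.0642]
90 s [312.5 163.2] [8, 6, 39] [ 0.4349 -0.0885]
90 t [357.5 289.6] [8, 8, 54] [ 0.4351 -0.0883]
110 s [430.7 219.5] [11, 10, 79] [0.4486 0.1987]
110 t [238.2 284. ] [9, 10, 64] [0.4503 0.1988]
pink s [394.1 236.6] [9, 8, 60] [0.5248 0.1552]
pink t [256.6 252.8] [8, 9, 56] [0.5255 0.1555]
turq s [384.4 167.2] [12, 10, 90] [0.3431 0.045 ]
turq t [303.  328.6] [15, 13, 142] [0.3436 0.0453]
[233.  226.2] [105, 85, 7040] [ 0.6248 -0.1761]
[262.7 242.8] [106, 87, 7470] [ 0.6256 -0.096 ]
[293.7 260. ] [109, 93, 7997] [ 0.6262 -0.0159]
[325.9 278. ] [111, 96, 8531] [0.6269 0.0642]
[362.8 304.2] [81, 123, 4976] [0.6389 0.1584]
[325.8 220.6] [89, 86, 6034] [ 0.6257 -0.016 ]
[356.1 220.5] [88, 86, 6005] [ 0.6249 -0.096 ]
[386.3 220.5] [89, 86, 6020] [ 0.624 -0.176]
[295.6 220.7] [88, 85, 6033] [0.6264 0.0639]
vee [0.572 0.396]
bracket [0.771 0.048]
ball [ 0.58  -0.379]
```

Request:
{"fn": "move_arm", "kwargs": {"increments": [[0.65, 0, 0, 0, 0, 0, 0.147], [0.65, 0, 0, 0, 0, 0, 0.147], [0.65, 0, 0, 0, 0, 0, 0.147], [0.65, 0, 0, 0, 0, 0, 0.147], [0.65, 0, 0, 0, 0, 0, 0.147], [0.65, 0, 0, 0, 0, 0, 0.147], [0.65, 0, 0, 0, 0, 0, 0.147], [0.65, 0, 0, 0, 0, 0, 0.147], [0.65, 0, 0, 0, 0, 0, 0.147], [0.65, -0.6, 0.57, 0, 0, 0, 0], [0.65, -0.6, 0.57, 0, 0, 0, 0], [0.65, -0.6, 0.57, 0, 0, 0, 0], [0.65, -0.6, 0.57, 0, 0, 0, 0], [0.65, -0.6, 0.57, 0, 0, 0, 0], [0.65, -0.6, 0.57, 0, 0, 0, 0], [0.65, -0.6, 0.57, 0, 0, 0, 0], [0.65, -0.6, 0.57, 0, 0, 0, 0], [0.65, -0.6, 0.57, 0, 0, 0, 0], [0.65, -0.6, 0.57, 0, 0, 0, 0], [0.65, -0.6, 0.57, 0, 0, 0, 0]], "force": 40}}

```text
time_s: 3.0
ee_pos: [0.4494, 0.2017, 0.2056]
eef_rot: [3.141, -0.0, 1.571]
force: [-0.1, 0.8, 0.6]
grip_width: 0.0611
grip_force: 0.0
```

Request:
{"fn": "move_arm", "kwargs": {"increments": [[0.65, -0.06, 0, 0.3, 0, 0, 0], [0.65, 0, 0, 0.4, 0, 0, 0], [0.65, 0, 0, 0.4, 0, 0, 0], [0.65, 0, 0, 0.4, 0, 0, 0], [0.65, 0, 0, 0.4, 0, 0, 0], [0.65, 0, 0, 0.4, 0, 0, 0], [0.65, 0, 0, 0.3, 0, 0, 0], [0.65, 0, 0, 0.06, 0, 0, 0], [0.65, 0, 0, 0, 0, 0, 0], [0.2, 0, 0, 0, 0, 0, 0], [0.2, 0, 0, 0, 0, 0, 0], [0.2, 0, 0, 0, 0, 0, 0], [0.2, 0, 0, 0, 0, 0, 0], [0.2, 0, 0, 0, 0, 0, 0], [0.2, 0, 0, 0, 0, 0, 0]], "force": 40}}

```text
time_s: 4.5
ee_pos: [0.4487, 0.2002, 0.0727]
eef_rot: [3.141, -0.0, 1.571]
force: [1.8, 0.5, 2.4]
grip_width: 0.0275
grip_force: 40.0
```

Request:
{"fn": "move_arm", "kwargs": {"increments": [[0.2, 0, 0, -0.2, 0, 0, 0], [0.2, 0, 0, -0.4, 0, 0, 0], [0.2, 0, 0, -0.5, 0, 0, 0], [0.2, 0, 0, -0.5, 0, 0, 0], [0.2, 0, 0, -0.5, 0, 0, 0], [0.2, 0, 0, -0.4, 0, 0, 0], [0.2, 0, 0, -0.2, 0, 0, 0], [0.2, -0.2, 0.1, 0, 0, 0, 0], [0.2, -0.4, 0.2, 0, 0, 0, 0], [0.2, -0.6, 0.28, 0, 0, 0, 0], [0.2, -0.8, 0.37, 0, 0, 0, 0], [0.2, -0.8, 0.37, 0, 0, 0, 0], [0.2, -0.8, 0.37, 0, 0, 0, 0], [0.2, -0.8, 0.37, 0, 0, 0, 0], [0.2, -0.8, 0.37, 0, 0, 0, 0], [0.2, -0.8, 0.37, 0, 0, 0, 0], [0.2, -0.7, 0.33, 0, 0, 0, 0], [0.2, -0.5, 0.23, 0, 0, 0, 0], [0.2, -0.2, 0.1, 0, 0, 0, 0], [0.2, 0, 0, 0, 0, 0, 0]]}}

```text
time_s: 6.5
ee_pos: [0.6209, -0.1712, 0.2055]
eef_rot: [-3.139, -0.001, 1.569]
force: [0.1, 0.4, -5.1]
grip_width: 0.0274
grip_force: 40.0
```

Request:
{"fn": "move_arm", "kwargs": {"increments": [[0.2, -0.1, 0.07, 0.2, 0, 0, 0], [0.2, 0, 0, 0.3, 0, 0, 0], [0.2, 0, 0, 0.4, 0, 0, 0], [0.2, 0, 0, 0.4, 0, 0, 0], [0.2, 0, 0, 0.4, 0, 0, 0], [0.2, 0, 0, 0.3, 0, 0, 0], [0.2, 0, 0, 0.2, 0, 0, 0], [0.2, 0, 0, 0.1, 0, 0, 0], [0.2, 0, 0, 0.05, 0, 0, 0], [0.2, 0, 0, 0, 0, 0, 0], [0.2, 0, 0, 0, 0, 0, 0]]}}

```text
time_s: 7.6
ee_pos: [0.6252, -0.1749, 0.0907]
eef_rot: [3.14, 0.0, 1.571]
force: [0.1, -0.3, -5.1]
grip_width: 0.0274
grip_force: 40.0
```

Request:
{"fn": "move_arm", "kwargs": {"increments": [[0.2, -0.02, 0, 0.04, 0, 0, 0], [0.2, 0, 0, 0.03, 0, 0, 0], [0.2, 0, 0, 0.03, 0, 0, 0], [0.2, 0, 0, 0.02, 0, 0, 0], [0.2, 0, 0, 0.02, 0, 0, 0], [0.2, 0, 0, 0, 0, 0, 0], [0.2, 0, 0, 0, 0, 0, 0]]}}

```text
time_s: 8.3
ee_pos: [0.6249, -0.1758, 0.083]
eef_rot: [3.142, 0.0, 1.571]
force: [0.0, 0.1, -5.6]
grip_width: 0.0275
grip_force: 40.0
```

```bash
python3 - <<'E'
from look import *
S=ctrl.camera("scene");T=ctrl.camera("top")
o=ctrl.get_obs(); print(o["ee_pos"],o["force"])
a=S["color"][150:290,180:420]
cv2.imwrite("pics/s1.png",cv2.resize(a,(800,467),interpolation=cv2.INTER_CUBIC))
E
```

```text
[ 0.624894   -0.17580768  0.08294958] [-0.04418455  1.10934268 -5.3486136 ]
```

View pics/s1.png

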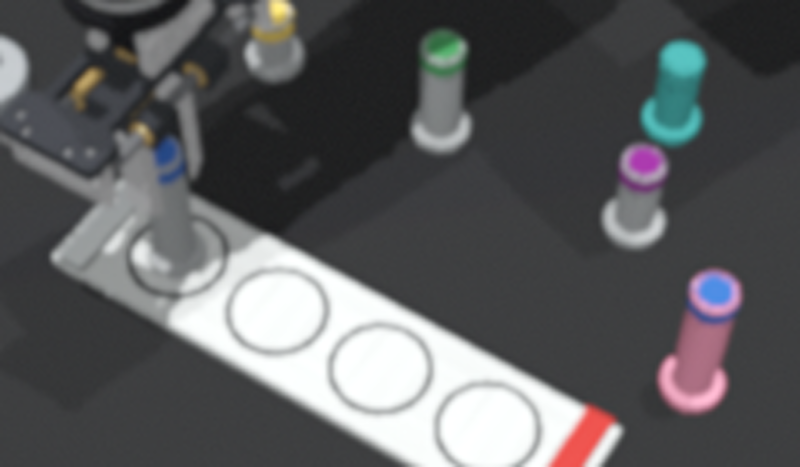

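The blue 110 mm master is held upright over the last ring, with its foot centred at crop (178,258). I'll ease it down until it touches.

Request:
{"fn": "move_arm", "kwargs": {"increments": [[0.2, 0, 0, 0.01, 0, 0, 0], [0.2, 0, 0, 0.01, 0, 0, 0], [0.2, 0, 0, 0, 0, 0, 0]]}}

```text
time_s: 8.7
ee_pos: [0.6251, -0.1759, 0.0827]
eef_rot: [3.141, 0.0, 1.571]
force: [-3.4, 0.3, 5.7]
grip_width: 0.0273
grip_force: 40.0
```

Request:
{"fn": "move_arm", "kwargs": {"increments": [[0.35, 0, 0, 0, 0, 0, 0], [0.5, 0, 0, 0, 0, 0, 0], [0.65, 0, 0, 0, 0, 0, 0], [0.65, 0, 0, 0, 0, 0, 0], [0.65, 0, 0, -0.2, 0, 0, 0], [0.65, 0, 0, -0.4, 0, 0, 0], [0.65, 0, 0, -0.5, 0, 0, 0], [0.65, 0, 0, -0.5, 0, 0, 0], [0.65, 0, 0, -0.5, 0, 0, 0], [0.65, 0, 0, -0.3, 0, 0, 0], [0.65, 0.15, -0.35, 0, 0, 0, 0], [0.65, 0.3, -0.65, 0, 0, 0, 0], [0.65, 0.3, -0.7, 0, 0, 0, 0], [0.65, 0.3, -0.7, 0, 0, 0, 0], [0.65, 0.3, -0.6, 0, 0, 0, 0], [0.65, 0.2, -0.5, 0, 0, 0, 0], [0.65, 0.2, -0.3, 0, 0, 0, 0], [0.65, 0, 0, 0, 0, 0, 0], [0.65, 0, 0, 0, 0, 0, 0]]}}

```text
time_s: 10.6
ee_pos: [0.4354, -0.0885, 0.2024]
eef_rot: [3.141, 0.0, 1.571]
force: [0.3, 0.2, -0.1]
grip_width: 0.0609
grip_force: 0.0
```

```bash
python3 - <<'E'
from look import *
S=ctrl.camera("scene");T=ctrl.camera("top")
o=ctrl.get_obs(); print(o["ee_pos"],o["force"])
a=S["color"][150:290,180:420]
cv2.imwrite("pics/s2.png",cv2.resize(a,(800,467),interpolation=cv2.INTER_CUBIC))
E
```

```text
[ 0.43553542 -0.08869111  0.20195997] [-0.14301662  0.89904275  0.24034171]
```

View pics/s2.png

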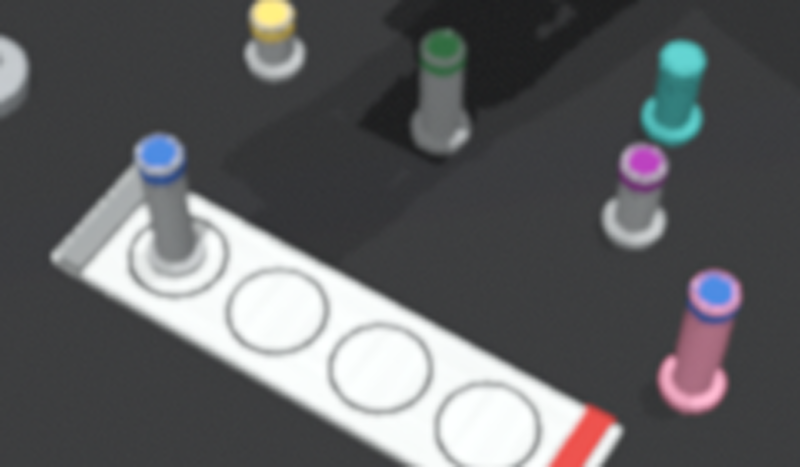

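The 110 mm master stands upright inside its ring (crop 175,250) and the gripper is clear. The next one is the green 90 mm, right below the tool.

Request:
{"fn": "move_arm", "kwargs": {"increments": [[0.65, 0, 0, 0.3, 0, 0, 0], [0.65, 0, 0, 0.5, 0, 0, 0], [0.65, 0, 0, 0.5, 0, 0, 0], [0.65, 0, 0, 0.5, 0, 0, 0], [0.65, 0, 0, 0.5, 0, 0, 0], [0.65, 0, 0, 0.4, 0, 0, 0], [0.65, 0, 0, 0.3, 0, 0, 0], [0.65, 0, 0, 0, 0, 0, 0], [0.65, 0, 0, 0, 0, 0, 0], [0.2, 0, 0, 0, 0, 0, 0], [0.2, 0, 0, 0, 0, 0, 0], [0.2, 0, 0, 0, 0, 0, 0], [0.2, 0, 0, 0, 0, 0, 0], [0.2, 0, 0, 0, 0, 0, 0], [0.2, 0, 0, 0, 0, 0, 0]], "force": 40}}

```text
time_s: 12.2
ee_pos: [0.4351, -0.0883, 0.0522]
eef_rot: [3.141, 0.0, 1.571]
force: [0.9, -0.2, 1.5]
grip_width: 0.0275
grip_force: 40.0
```

Request:
{"fn": "move_arm", "kwargs": {"increments": [[0.2, 0, 0, -0.2, 0, 0, 0], [0.2, 0, 0, -0.4, 0, 0, 0], [0.2, 0, 0, -0.4, 0, 0, 0], [0.2, 0, 0, -0.2, 0, 0, 0], [0.2, 0, 0.2, 0, 0, 0, 0], [0.2, -0.03, 0.4, 0, 0, 0, 0], [0.2, -0.03, 0.6, 0, 0, 0, 0], [0.2, -0.03, 0.7, 0, 0, 0, 0], [0.2, -0.03, 0.7, 0, 0, 0, 0], [0.2, -0.03, 0.6, 0, 0, 0, 0], [0.2, 0, 0.4, 0, 0, 0, 0], [0.2, 0, 0.2, 0, 0, 0, 0], [0.2, 0, 0, 0.2, 0, 0, 0], [0.2, 0, 0, 0.3, 0, 0, 0], [0.2, 0, 0, 0.2, 0, 0, 0], [0.2, 0, 0, 0.1, 0, 0, 0], [0.2, 0, 0, 0.05, 0, 0, 0], [0.2, 0, 0, 0, 0, 0, 0], [0.2, 0, 0, 0, 0, 0, 0]]}}

```text
time_s: 14.1
ee_pos: [0.6251, -0.0959, 0.07]
eef_rot: [3.141, 0.0, 1.571]
force: [-0.0, 0.5, -4.4]
grip_width: 0.0271
grip_force: 40.0
```

Ring 3 is reached within 1 mm, with about 8 mm left to go down.

Request:
{"fn": "move_arm", "kwargs": {"increments": [[0.2, 0, 0, 0.05, 0, 0, 0], [0.2, 0, 0, 0.04, 0, 0, 0], [0.2, 0, 0, 0.03, 0, 0, 0], [0.2, 0, 0, 0.02, 0, 0, 0], [0.2, 0, 0, 0.01, 0, 0, 0], [0.2, 0, 0, 0, 0, 0, 0], [0.2, 0, 0, 0, 0, 0, 0]]}}

```text
time_s: 14.8
ee_pos: [0.6249, -0.0958, 0.0622]
eef_rot: [3.141, 0.0, 1.571]
force: [-2.0, 0.7, 0.2]
grip_width: 0.0273
grip_force: 40.0
```

Request:
{"fn": "move_arm", "kwargs": {"increments": [[0.35, 0, 0, 0, 0, 0, 0], [0.5, 0, 0, 0, 0, 0, 0], [0.65, 0, 0, 0, 0, 0, 0], [0.65, 0, 0, 0, 0, 0, 0], [0.65, 0, 0, -0.2, 0, 0, 0], [0.65, 0, 0, -0.4, 0, 0, 0], [0.65, 0, 0, -0.5, 0, 0, 0], [0.65, 0, 0, -0.5, 0, 0, 0], [0.65, 0, 0, -0.4, 0, 0, 0], [0.65, 0.3, -0.3, 0, 0, 0, 0], [0.65, 0.5, -0.6, 0, 0, 0, 0], [0.65, 0.5, -0.7, 0, 0, 0, 0], [0.65, 0.6, -0.7, 0, 0, 0, 0], [0.65, 0.6, -0.7, 0, 0, 0, 0], [0.65, 0.4, -0.5, 0, 0, 0, 0], [0.65, 0.3, -0.32, 0, 0, 0, 0], [0.65, 0, 0, 0, 0, 0, 0], [0.65, 0, 0, 0, 0, 0, 0]]}}

```text
time_s: 16.6
ee_pos: [0.4344, 0.0642, 0.1628]
eef_rot: [3.14, 0.0, 1.571]
force: [-0.2, -0.8, -0.1]
grip_width: 0.0612
grip_force: 0.0
```

```bash
python3 - <<'E'
from look import *
S=ctrl.camera("scene");T=ctrl.camera("top")
o=ctrl.get_obs(); print(o["ee_pos"],o["force"])
a=S["color"][150:290,180:420]
cv2.imwrite("pics/s3.png",cv2.resize(a,(800,467),interpolation=cv2.INTER_CUBIC))
E
```

```text
[0.4345868  0.06370172 0.16224156] [0.22404597 0.50143275 0.21185643]
```

View pics/s3.png

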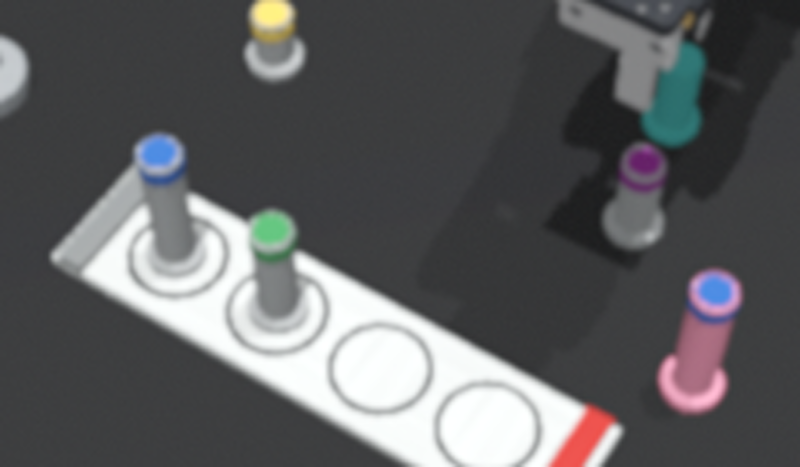

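The green 90 mm master is upright in ring 3 (crop 275,295). The tool is over the steel purple-topped 70 (crop 638,195), with the turquoise one clear beside it.

Request:
{"fn": "move_arm", "kwargs": {"increments": [[0.65, 0, 0, 0.3, 0, 0, 0], [0.65, 0, 0, 0.4, 0, 0, 0], [0.65, 0, 0, 0.5, 0, 0, 0], [0.65, 0, 0, 0.5, 0, 0, 0], [0.65, 0, 0, 0.4, 0, 0, 0], [0.65, 0, 0, 0.3, 0, 0, 0], [0.65, 0, 0, 0.2, 0, 0, 0], [0.65, 0, 0, 0, 0, 0, 0], [0.65, 0, 0, 0, 0, 0, 0], [0.2, 0, 0, 0, 0, 0, 0], [0.2, 0, 0, 0, 0, 0, 0], [0.2, 0, 0, 0, 0, 0, 0], [0.2, 0, 0, 0, 0, 0, 0], [0.2, 0, 0, 0, 0, 0, 0], [0.2, 0, 0, 0, 0, 0, 0]], "force": 40}}

```text
time_s: 18.2
ee_pos: [0.4343, 0.0642, 0.0322]
eef_rot: [3.141, -0.0, 1.571]
force: [2.3, -1.0, 1.9]
grip_width: 0.0278
grip_force: 40.0
```

Request:
{"fn": "move_arm", "kwargs": {"increments": [[0.2, 0, 0, -0.2, 0, 0, 0], [0.2, 0, 0, -0.4, 0, 0, 0], [0.2, 0, 0, -0.4, 0, 0, 0], [0.2, 0, 0, -0.2, 0, 0, 0], [0.2, -0.1, 0.2, 0, 0, 0, 0], [0.2, -0.2, 0.4, 0, 0, 0, 0], [0.2, -0.3, 0.6, 0, 0, 0, 0], [0.2, -0.3, 0.7, 0, 0, 0, 0], [0.2, -0.3, 0.7, 0, 0, 0, 0], [0.2, -0.2, 0.6, 0, 0, 0, 0], [0.2, -0.1, 0.4, 0, 0, 0, 0], [0.2, -0.1, 0.23, 0, 0, 0, 0], [0.2, 0, 0, 0.2, 0, 0, 0], [0.2, 0, 0, 0.3, 0, 0, 0], [0.2, 0, 0, 0.2, 0, 0, 0], [0.2, 0, 0, 0.1, 0, 0, 0], [0.2, 0, 0, 0.05, 0, 0, 0], [0.2, 0, 0, 0, 0, 0, 0], [0.2, 0, 0, 0, 0, 0, 0]]}}

```text
time_s: 20.1
ee_pos: [0.6256, -0.0157, 0.05]
eef_rot: [3.141, 0.0, 1.571]
force: [-0.2, 0.4, -4.4]
grip_width: 0.0277
grip_force: 40.0
```

Request:
{"fn": "move_arm", "kwargs": {"increments": [[0.2, 0, 0, 0.05, 0, 0, 0], [0.2, 0, 0, 0.04, 0, 0, 0], [0.2, 0, 0, 0.03, 0, 0, 0], [0.2, 0, 0, 0.02, 0, 0, 0], [0.2, 0, 0, 0.01, 0, 0, 0], [0.2, 0, 0, 0, 0, 0, 0], [0.2, 0, 0, 0, 0, 0, 0]]}}

```text
time_s: 20.8
ee_pos: [0.6254, -0.0158, 0.0423]
eef_rot: [3.141, 0.0, 1.571]
force: [-1.5, -0.2, 0.9]
grip_width: 0.027
grip_force: 40.0
```

Request:
{"fn": "move_arm", "kwargs": {"increments": [[0.35, 0, 0, 0, 0, 0, 0], [0.5, 0, 0, 0, 0, 0, 0], [0.65, 0, 0, 0, 0, 0, 0], [0.65, 0, 0, 0, 0, 0, 0], [0.65, 0, 0, -0.2, 0, 0, 0], [0.65, 0, 0, -0.4, 0, 0, 0], [0.65, 0, 0, -0.5, 0, 0, 0], [0.65, 0, 0, -0.5, 0, 0, 0], [0.65, 0, 0, -0.5, 0, 0, 0], [0.65, 0, 0, -0.2, 0, 0, 0], [0.65, -0.25, -0.3, 0, 0, 0, 0], [0.65, -0.6, -0.6, 0, 0, 0, 0], [0.65, -0.7, -0.6, 0, 0, 0, 0], [0.65, -0.7, -0.6, 0, 0, 0, 0], [0.65, -0.7, -0.6, 0, 0, 0, 0], [0.65, -0.7, -0.5, 0, 0, 0, 0], [0.65, -0.5, -0.43, 0, 0, 0, 0], [0.65, 0, 0, 0, 0, 0, 0], [0.65, 0, 0, 0, 0, 0, 0]]}}

```text
time_s: 22.7
ee_pos: [0.4437, -0.2235, 0.1569]
eef_rot: [3.142, -0.0, 1.569]
force: [-0.4, -0.1, -0.6]
grip_width: 0.0613
grip_force: 0.0
```

```bash
python3 - <<'E'
from look import *
S=ctrl.camera("scene");T=ctrl.camera("top")
o=ctrl.get_obs(); print(o["ee_pos"],o["force"])
a=S["color"][150:290,180:420]
cv2.imwrite("pics/s4.png",cv2.resize(a,(800,467),interpolation=cv2.INTER_CUBIC))
E
```

```text
[ 0.44437775 -0.22267565  0.15685166] [-0.54089357 -0.56527439  0.07400401]
```

View pics/s4.png

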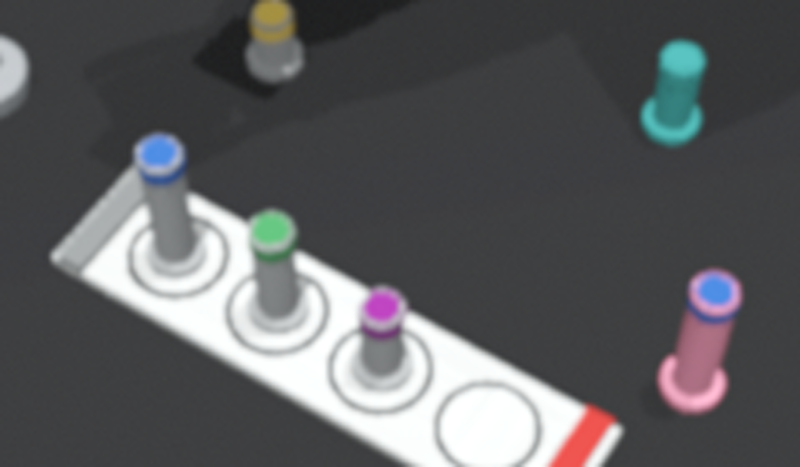

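Three masters stand upright in order in their rings: blue (175,250), green (278,300) and purple (380,360). The yellow 50 mm (272,45) is below the tool.

Request:
{"fn": "move_arm", "kwargs": {"increments": [[0.65, -0.01, 0, 0.3, 0, 0, 0], [0.65, 0, 0, 0.5, 0, 0, 0], [0.65, 0, 0, 0.5, 0, 0, 0], [0.65, 0, 0, 0.5, 0, 0, 0], [0.65, 0, 0, 0.4, 0, 0, 0], [0.65, 0, 0, 0.3, 0, 0, 0], [0.65, 0, 0, 0.2, 0, 0, 0], [0.65, 0, 0, 0.1, 0, 0, 0], [0.65, 0, 0, 0, 0, 0, 0], [0.65, 0, 0, 0, 0, 0, 0], [0.2, 0, 0, 0, 0, 0, 0], [0.2, 0, 0, 0, 0, 0, 0], [0.2, 0, 0, 0, 0, 0, 0], [0.2, 0, 0, 0, 0, 0, 0], [0.2, 0, 0, 0, 0, 0, 0], [0.2, 0, 0, 0, 0, 0, 0]], "force": 40}}

```text
time_s: 24.4
ee_pos: [0.4441, -0.2239, 0.0171]
eef_rot: [3.141, 0.0, 1.571]
force: [0.7, -0.1, 1.7]
grip_width: 0.0274
grip_force: 40.0
```

Request:
{"fn": "move_arm", "kwargs": {"increments": [[0.2, 0, 0, -0.2, 0, 0, 0], [0.2, 0, 0, -0.4, 0, 0, 0], [0.2, 0, 0, -0.4, 0, 0, 0], [0.2, 0, 0, -0.2, 0, 0, 0], [0.2, 0.3, 0, 0, 0, 0, 0], [0.2, 0.5, 0, 0, 0, 0, 0], [0.2, 0.7, 0, 0, 0, 0, 0], [0.2, 0.8, 0, 0, 0, 0, 0], [0.2, 0.8, 0, 0, 0, 0, 0], [0.2, 0.8, 0, 0, 0, 0, 0], [0.2, 0.8, 0, 0, 0, 0, 0], [0.2, 0.6, 0.2, 0, 0, 0, 0], [0.2, 0.3, 0.4, 0, 0, 0, 0], [0.2, 0.16, 0.6, 0, 0, 0, 0], [0.2, 0, 0.7, 0, 0, 0, 0], [0.2, 0, 0.7, 0, 0, 0, 0], [0.2, 0, 0.6, 0, 0, 0, 0], [0.2, 0, 0.3, 0, 0, 0, 0], [0.2, 0, 0.15, 0, 0, 0, 0], [0.2, 0, 0, 0, 0, 0, 0]]}}

```text
time_s: 26.4
ee_pos: [0.6259, 0.0647, 0.0759]
eef_rot: [-3.14, 0.0, 1.571]
force: [0.1, 0.2, -3.7]
grip_width: 0.0272
grip_force: 40.0
```

Request:
{"fn": "move_arm", "kwargs": {"increments": [[0.2, 0, 0.01, 0.2, 0, 0, 0], [0.2, 0, 0, 0.3, 0, 0, 0], [0.2, 0, 0, 0.2, 0, 0, 0], [0.2, 0, 0, 0.1, 0, 0, 0], [0.2, 0, 0, 0.05, 0, 0, 0], [0.2, 0, 0, 0.04, 0, 0, 0], [0.2, 0, 0, 0.03, 0, 0, 0], [0.2, 0, 0, 0.02, 0, 0, 0], [0.2, 0, 0, 0, 0, 0, 0], [0.2, 0, 0, 0, 0, 0, 0]]}}

```text
time_s: 27.4
ee_pos: [0.627, 0.0642, 0.0301]
eef_rot: [3.141, -0.0, 1.571]
force: [-0.5, 1.1, -2.8]
grip_width: 0.0273
grip_force: 40.0
```

Request:
{"fn": "move_arm", "kwargs": {"increments": [[0.2, 0, 0, 0.03, 0, 0, 0], [0.2, 0, 0, 0.02, 0, 0, 0], [0.2, 0, 0, 0.01, 0, 0, 0], [0.2, 0, 0, 0, 0, 0, 0], [0.2, 0, 0, 0, 0, 0, 0]]}}

```text
time_s: 27.9
ee_pos: [0.6269, 0.0642, 0.0271]
eef_rot: [3.142, 0.0, 1.571]
force: [-2.3, -0.2, 0.9]
grip_width: 0.0273
grip_force: 40.0
```

Contact is made. Next I release, rise and withdraw towards the robot.

Request:
{"fn": "move_arm", "kwargs": {"increments": [[0.35, 0, 0, 0, 0, 0, 0], [0.5, 0, 0, 0, 0, 0, 0], [0.65, 0, 0, 0, 0, 0, 0], [0.65, 0, 0, 0, 0, 0, 0], [0.65, 0, 0, -0.2, 0, 0, 0], [0.65, 0, 0, -0.4, 0, 0, 0], [0.65, 0, 0, -0.5, 0, 0, 0], [0.65, 0, 0, -0.5, 0, 0, 0], [0.65, 0, 0, -0.5, 0, 0, 0], [0.65, 0, 0, -0.5, 0, 0, 0], [0.65, 0, 0, -0.3, 0, 0, 0], [0.65, 0, -0.3, 0, 0, 0, 0], [0.65, 0, -0.6, 0, 0, 0, 0], [0.65, 0, -0.7, 0, 0, 0, 0], [0.65, 0, -0.7, 0, 0, 0, 0], [0.65, 0, -0.7, 0, 0, 0, 0], [0.65, 0, -0.5, 0, 0, 0, 0], [0.65, 0, -0.3, 0, 0, 0, 0], [0.65, 0, 0, 0, 0, 0, 0], [0.65, 0, 0, 0, 0, 0, 0]]}}

```text
time_s: 29.9
ee_pos: [0.4375, 0.0642, 0.1723]
eef_rot: [3.141, -0.0, 1.571]
force: [0.2, -0.5, -0.5]
grip_width: 0.0613
grip_force: 0.0
```

```bash
python3 - <<'E'
from look import *
S=ctrl.camera("scene")
o=ctrl.get_obs(); print(o["time_s"],o["ee_pos"],o["force"])
cv2.imwrite("pics/s5.png",cv2.resize(S["color"][130:370,120:520],(800,480),interpolation=cv2.INTER_CUBIC))
G=cv2.cvtColor(S["color"],cv2.COLOR_BGR2HSV)
for n,xy,h in(("110",(.6244,-.176),.12),("90",(.6252,-.096),.1),("70",(.626,-.016),.08),("50",(.6267,.064),.06)):
    w=np.array([*xy,h]); P=np.linalg.inv(S["pose"]); 
    uv=cv2.projectPoints(w[None],cv2.Rodrigues(P[:3,:3])[0],P[:3,3],S["K"],S["distortion"])[0][0,0]
    c,s=blob(S,uv.round()); print(n,(1000*(at(S,c,h)-xy)).round(1),s[4])
E
```

```text
29.95 [0.4376549  0.06418166 0.17214558] [-0.32891388 -0.42720778 -0.44598529]
110 [-0.6 -1.9] 72
90 [-1.8 -0.1] 51
70 [-2.3  0.4] 60
50 [-0.4  1.6] 61
```

View pics/s5.png

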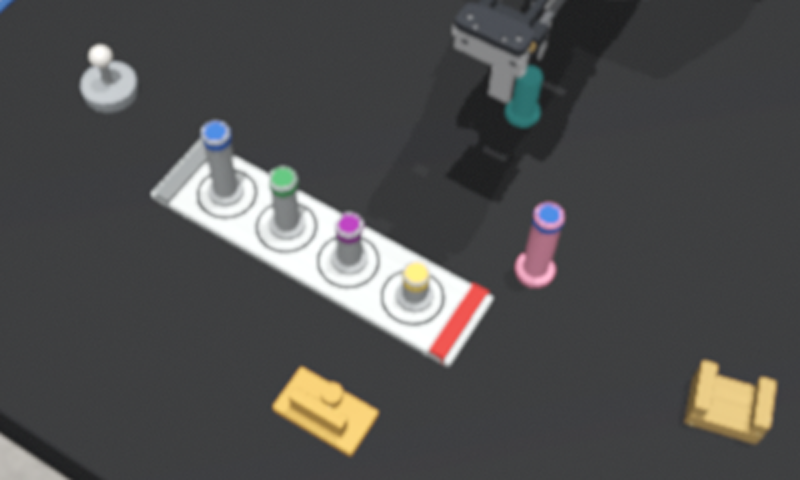

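All four masters stand upright in their rings, within 2.5 mm of centre. From the red stop outwards they are yellow (415,285), purple (349,245), green (285,205) and blue (222,165). The bystanders have not moved.

```bash
python3 -c "
from station import ctrl
print(ctrl.hand_in())"
```

```text
the job is handed in; nothing more can be done
None
```

The job is handed in at about 30 s: the 50, 70, 90 and 110 mm masters stand upright in their rings, shortest next to the red stop, all within 2.5 mm of ring centre, with the bystanders and look-alikes untouched.

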